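# Portion a dip at the sauce pump

### The arm

A 7-joint arm with a two-finger parallel gripper is mounted at the origin on a cart in front of the work surface, level with it; the furniture and walls round the work are solid. World frame = base frame: x ahead of the robot, y to its left, z up, the work surface at z = 0. Lengths are in m, angles in rad, forces in N, time in s.
With the tool pointing down it reaches from about 0.35 to 0.9 m from the base axis. Payload 8.1 kg.
Tool frame: the origin (TCP) lies on the centre line of the jaws, within the pads' length; the fingertips stand 11 mm ahead of it and the grasp point (between the pads) lies 8 mm behind it (arm.nose_length is the distance from the TCP to the fingertips, in m); z points along the fingers, y is the line along which they close (so a half turn about z gives the same grasp; the last joint's range is limited). The gripper opens to 92 mm and grips with 3 to 60 N. Pads are 19 mm wide; open, the fingers measure 130 mm over their backs; the gripper's body (75 mm by 190 mm) begins 47 mm behind the grasp point.
Start: joints at [-1.448, 0.434, 0.025, 1.573, -0.012, 1.134, -0.075], TCP at [0.14, 0.609, 0.238] pointing down, gripper open.
Joint ranges: [-2.62, 2.62], [-0.44, 2.09], [-1.27, 1.32], [0.08, 2.57], [-1.32, 4.46], [0.12, 2], [-2.74, 2.74]. Speed limits (rad/s): [2.22, 2.22, 3.01, 3.01, 3.14, 3.14, 3.14].

### API

Orientations are given as a rotation vector (axis times angle).
In Python, from cell import arm gives the robot as it stands.
- The arm moves only by the tool jog_arm, never from a script. Its argument "moves" is a list of rows, each a list of 4 numbers: the shift along the tool's x, y, z in m, then the turn about the tool's z in rad. In form: [[tx, ty, tz, spin], ...]. A call has 1 to 20 rows; each row is the pose to reach, as a shift and turn from the pose commanded when the call began, along the tool's axes at that moment; what a row does not reach only later rows make up. A row lasts 1/8 s, in which the tool goes at most 62.5 mm and 10.7 degrees, less where a joint would pass 70% of its speed; a pose out of reach is approached as far as the arm can. A call with a gripper value outside its range is refused whole. "hand" is the finger opening in m, from 0 to 0.0918, set as the call begins (left out, the last holds). The fingers move at their own pace and stop on an object; "newtons" is the grip in N (left out, the last holds). Time passes only in rows, so rows that repeat a pose let the fingers close. It gives the time, the measured TCP pose, the force, the opening and the grip force at its end, in the units of the state.
- arm.observe(): the state, without advancing time (a new reading comes with each control period).
- arm.get_image(name): name is "scene" or "top" or "wrist"; returns a dict with "color" (420x560x3 uint8, red, green, blue), "z_map" (420x560 float32, m along the optical axis (not along the pixel's ray), 0 where there is no reading), "fx", "fy", "cx", "cy" (pixels), "k1" (the pictures are not rectified: a ray, as slopes to the right and down, at radius r is drawn at 1 + k1 r^2 times it, then the intrinsics apply), "rvec" (rotation vector, rad) and "tvec" (3), from world to camera coordinates, as OpenCV has them. Camera axes: x right, y down, z forward; pixel columns grow to the right and rows downward; lengths in m; the calibration is good to about 2 mm. A picture is of the moment at which its call begins.
- arm.sign_off(): hands the job in; it is judged then, once.
The state is a dict: "clock": time; "joints": joint angles; "dq": joint speeds; "joint_efforts": joint torques, N m; "position": TCP position; "ee_rot": TCP orientation; "force": force on the tool from outside, world axes, zero at the start; "ft_torque": the same for the moment, N m; "width": opening from 0.0 (shut) to 1.0 (fully open); "gripper_force": force on a finger pad.
Only numpy, scipy, OpenCV 4.12 (cv2) and the standard library are available. Lean on these libraries where they do the work, as an engineer would, in place of code of your own. Each camera call takes 0.05 s, during which the arm holds its last target. There are 200 camera calls.

### The job

Portion one dip: slide the white ramekin on the worktop up to the red sauce pump and swing the pump's spout from its drip cup round over the middle of the ramekin, then press the pump's black pad all the way down and let it rise fully again. Do not pump while the spout is not over the ramekin; keep the ramekin upright on the worktop, leave it standing under the raised spout, and leave the other things on the worktop where they are.

Things in the scene. Friction and masses are not known exactly. Their poses are not given: they have to be found in the camera images.
- white_ramekin: white (in shade light grey) round ramekin standing alone on the open worktop before the pump, open upwards: 69 mm across the rim, 58 mm across the foot, 38 mm high, walls about 4 mm, 0.09 kg, loose. Origin: centre of its underside; z up.
- pump_station: red sauce tub with a spring pump, fixed to the worktop. Origin: on the pump's upright axis, at worktop height; z up, -x is its front (faces the robot at yaw 0). Steel foot 10 mm high, 116 (x) by 120 mm (y) about the origin; red tub 92 mm in diameter, 126 mm high; white lid up to 142 mm. A ramekin slid against the middle of the foot's front is about at the right distance.
- spout_swivel (a joint): turn of the spout about the pump's upright axis, rad, with light friction (stays where it is left), range -0.7 to 1.75: at 0 the spout points along the station's -x (its front); positive turns it counter-clockwise seen from above, towards the station's -y. It starts parked over the drip cup, at about 1.5.
- pump_head (a joint): how far the pump's pad, stem and spout are pressed down, m: 0 = up, 0.025 = all the way down. A spring lifts it (4 N at the top, 11 N at the bottom).
- pad_top (a point): centre of the top of the black pad (38 mm in diameter, slightly domed), where the pump is pressed; on the pump's axis, 210 mm above the worktop when up. Moves with the pad.
- nozzle (a point): mouth of the nozzle (15 mm in diameter), 95 mm from the pump's axis, 103 mm above the worktop with the pump up; moves with the spout. The spout is a steel gooseneck tube 11 mm thick, fixed to the black pad: level from the pad (centre line 199 mm high) to 75 mm from the axis, then it bends and drops straight down from 175 mm height to the nozzle.
- drip_cup (a point): centre of the rim of the fixed steel drip cup, 62 mm in diameter, rim 48 mm above the worktop; it stands on a 10 mm high wing of the foot on the station's -y side (station x -43 to +33 mm, y out to -137 mm).
- salt: bystander, loose: salt shaker with a grey cap, 44 mm across, 90 mm high; origin at its foot.
- tin: bystander, loose: small food tin, 58 mm across, 72 mm high; origin at its foot.
- pepper: bystander, loose: dark wooden pepper mill, 58 mm across, 150 mm high; origin at its foot.
- glass: bystander, loose: clear shot glass at the back on the right, 48 mm across, 61 mm high; origin at its foot.
- slice: bystander, loose: turner with a yellow handle and black slotted blade lying flat, 297 mm long, 76 mm wide, 27 mm high; origin in the middle of its underside.
There are look-alikes about, which are no part of the job. What is shaped like the white_ramekin but yellow is not meant.

How it is judged:
On the way, in this order (a step that is already met when the one before it is completed fails the run):
1. the ramekin stands on the worktop with the pump's nozzle over its middle, the pump still up (horizontal distance between nozzle and white_ramekin below 0.018 m and height (world z) of white_ramekin below 0.006 m and angle between white_ramekin's own z axis and vertical below 0.1 rad and value of joint pump_head below 0.004 m), for 0.2 s.
2. the pump is pressed all the way down, over the ramekin (value of joint pump_head above 0.0225 m and horizontal distance between nozzle and white_ramekin below 0.018 m), for 0.1 s.
3. the pump has risen fully again, over the ramekin (value of joint pump_head below 0.003 m and horizontal distance between nozzle and white_ramekin below 0.018 m), for 0.2 s.
At the end, for the whole second after the job is handed in: The white ramekin stands upright (within 0.1 rad) and still on the worktop, the mouth of the nozzle within 18 mm (horizontally) of its centre, and the pump is up (within 3 mm) (all of step 3 and height (world z) of white_ramekin below 0.006 m and angle between white_ramekin's own z axis and vertical below 0.1 rad and linear speed of white_ramekin below 0.02 m/s); the robot touches nothing.
It fails at once if the pump is pressed more than 6 mm while the nozzle is more than 25 mm from the ramekin's centre (value of joint pump_head above 0.006 m and horizontal distance between nozzle and white_ramekin above 0.025 m).
It fails at once if the white ramekin is tipped by more than 0.4 rad or lifted more than 20 mm off the worktop (angle between white_ramekin's own z axis and vertical above 0.4 rad or height (world z) of white_ramekin above 0.02 m).
It fails at once if a bystander (salt shaker, tin, pepper mill, shot glass, turner) is moved by more than 25 mm (distance of any of salt, tin, pepper, glass, slice from where it was at the start of the episode above 0.025 m).
It also fails if it takes over 48 s, if anything falls off the work surface, if the arm or the gripper's body presses on something with over 40 N, if the wrist force passes 120 N, or if a joint passes its speed limit or range.

## Working session

There is one attempt and no reset: what is moved stays moved. The work goes in short steps, Python scripts to look and compute and a tool call to move; the robot and the scene stay as the last step left them, time stands still between calls to the robot, and variables do not carry over. Pictures are saved under pics/ and viewed, at most 10 in all, crops included, and the job is handed in when it is done.

Besides the shell and the picture viewer there is one more tool, called after "Request:" as a command line: name --pt "numbers of a row" for each row, then --argument value for the rest. jog_arm: Moves the arm, as the interface text tells. Its arguments: {"type":"object","properties":{"moves":{"type":"array"},"hand":{"type":"number"},"newtons":{"type":"number"}},"required":["moves"]}

```bash
mkdir -p pics; ls; cat > h.py <<'E'
import numpy as np, cv2
from cell import arm
def cam(n):
    d=arm.get_image(n); d['R']=cv2.Rodrigues(np.array(d['rvec'],float))[0]; d['t']=np.array(d['tvec'],float); return d
def K(d): return np.array([[d['fx'],0,d['cx']],[0,d['fy'],d['cy']],[0,0,1.]])
def slopes(d,uv):
    # drawn = s*(1+k1 r^2): OpenCV radial model
    return cv2.undistortPoints(np.array(uv,float).reshape(-1,1,2),K(d),np.array([d['k1'],0,0,0.])).reshape(-1,2)
def on_plane(d,uv,z):
    s=slopes(d,uv); r=np.c_[s,np.ones(len(s))]@d['R']; c=-d['R'].T@d['t']
    return c+r*((z-c[2])/r[:,2])[:,None]
def by_depth(d,uv):
    uv=np.array(uv).reshape(-1,2); s=slopes(d,uv); z=d['z_map'][uv[:,1].astype(int),uv[:,0].astype(int)]
    return (np.c_[s,np.ones(len(s))]*z[:,None]-d['t'])@d['R']
def proj(d,P):
    return cv2.projectPoints(np.array(P,float).reshape(-1,1,3),np.array(d['rvec'],float),d['t'],K(d),np.array([d['k1'],0,0,0.]))[0].reshape(-1,2)
def save(n,img): cv2.imwrite('pics/'+n,cv2.cvtColor(img,cv2.COLOR_RGB2BGR))
E
python3 - <<'E'
from h import *
for n in('scene','top'):
    d=cam(n); save(n+'0.png',d['color']); print(n,-d['R'].T@d['t'],d['k1'],d['fx'])
s=arm.observe(); print(s['clock'],s['position'],s['ee_rot'],s['force'],s['width'])
E
```

```text
pics
scene [-0.35249925 -0.64438707  0.84986441] 0.019207859201054923 494.7360583273907
top [ 0.44614397 -0.06960463  1.39266766] -0.09315669573746246 457.2421852015914
0.1 [0.13987337 0.60868648 0.23702583] [-3.54063956e-01 -3.12153124e+00  2.23442915e-03] [-0.04382629 -0.65810145 -0.12078498] 0.9995157717259089
```

View pics/scene0.png

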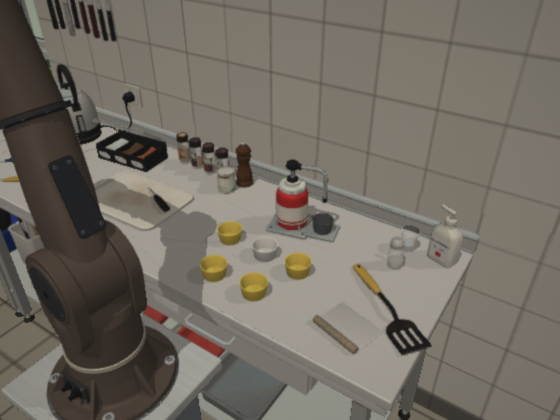

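View pics/top0.png

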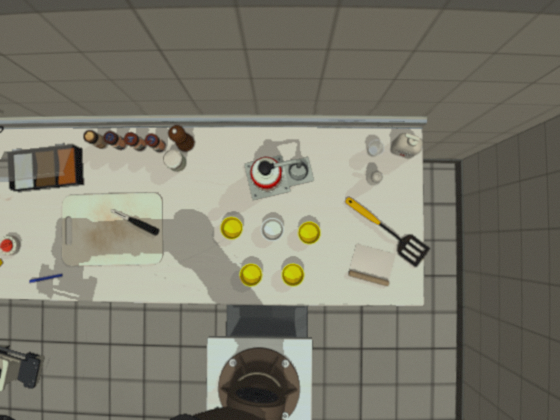

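Scene: the pump's red tub is at (292,205) and its spout is parked over the cup at (322,222). Candidates for the ramekin, as scene/top pixels:
- **White:** (265,249)/(272,229)
- **Yellow look-alikes:** (230,233)/(232,228), (298,266)/(309,232), (214,268)/(251,274), (254,287)/(293,274)
- **Other pale things:** the jar (226,181)/(173,158), and the salt and glass at (396,258)/(376,176) and (410,238)/(374,148)

I choose the white one at scene (265,249) and will check it in a crop.

```bash
cat > m.py <<'E'
from h import *
def ring(d,uv,rad,cond):
    m=cond(cv2.cvtColor(d['color'],cv2.COLOR_RGB2HSV).astype(int)); return m
s=cam('scene'); t=cam('top')
zt=t['z_map']
# top: world height map by depth
v,u=np.mgrid[100:310,180:440]; uv=np.c_[u.ravel(),v.ravel()]; P=by_depth(t,uv)
def stat(name,c,r,zlo,zhi):
    k=(np.hypot(P[:,0]-c[0],P[:,1]-c[1])<r)&(P[:,2]>zlo)&(P[:,2]<zhi)
    Q=P[k]; 
    if len(Q)>5:
        (cx,cy),rr=cv2.minEnclosingCircle(Q[:,:2].astype(np.float32)); print(name,len(Q),Q.mean(0).round(4),'circ',round(cx,4),round(cy,4),round(rr,4),'zmax',np.percentile(Q[:,2],95).round(4))
for n,p,z in [('ram',(272,229),.038),('y1',(232,228),.038),('y2',(309,232),.038),('y3',(251,274),.038),('y4',(293,274),.038)]:
    c=on_plane(t,[p],z)[0]; stat(n,c,.05,.025,.06)
print('pad guess',on_plane(t,[(265,168)],.21),'tub',on_plane(t,[(266,173)],.142))
c=on_plane(t,[(266,173)],.142)[0]
stat('lid',c,.08,.12,.16); stat('pad',c,.06,.19,.24)
A=cv2.resize(t['color'][130:300,215:330],None,fx=4.5,fy=4.5,interpolation=cv2.INTER_CUBIC)[:600]
# scene crop
B=cv2.resize(s['color'][150:300,200:350],None,fx=4,fy=4,interpolation=cv2.INTER_CUBIC)
save('cropT.png',cv2.resize(t['color'][130:250,220:330],None,fx=5,fy=5,interpolation=cv2.INTER_CUBIC)); save('cropS.png',B)
E
python3 m.py
```

```text
ram 131 [ 0.4779 -0.0345  0.0357] circ 0.4769 -0.0349 0.0344 zmax 0.0424
y1 126 [0.4806 0.0892 0.0362] circ 0.4796 0.0869 0.0346 zmax 0.0439
y2 132 [ 0.4681 -0.1466  0.0358] circ 0.468 -0.1444 0.0345 zmax 0.042
y3 128 [0.3389 0.0301 0.0357] circ 0.3418 0.0275 0.0347 zmax 0.0421
y4 128 [ 0.3414 -0.0985  0.0362] circ 0.3435 -0.0967 0.0346 zmax 0.0429
pad guess [[ 0.6321665  -0.02022244  0.21      ]] tub [[ 0.6289555  -0.02029363  0.142     ]]
lid 472 [ 0.6284 -0.0178  0.1395] circ 0.6355 -0.0173 0.0431 zmax 0.1521
pad 240 [ 0.6376 -0.0293  0.2064] circ 0.6398 -0.0383 0.04 zmax 0.2125
```

View pics/cropT.png

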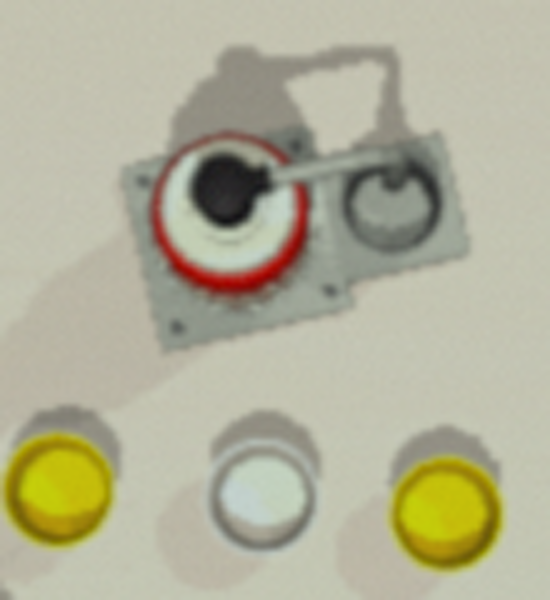

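View pics/cropS.png

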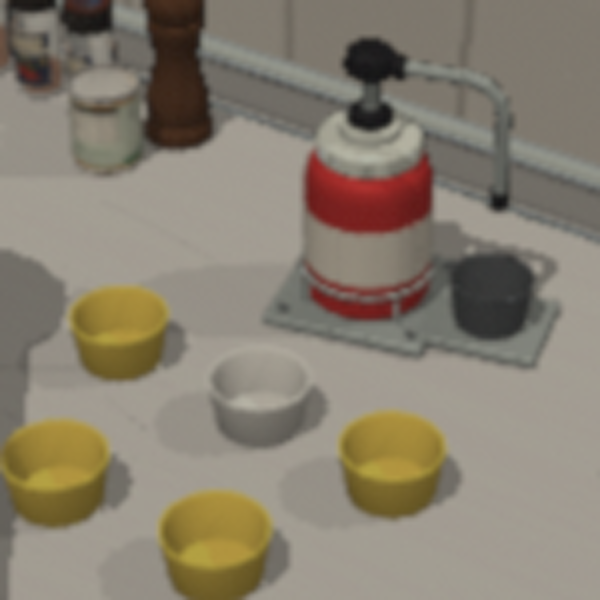

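The crops confirm the white ramekin, at T-crop (263,495). The foot's corners are at T-crop (163,353), (355,303) and (122,167), the pad at (225,190) and the nozzle at (395,180). Next I work out the station's pose.

```bash
cat > p.py <<'E'
from h import *
s=cam('scene'); t=cam('top')
T=lambda a:np.array(a,float)/5+[220,130]-.4; S=lambda a:np.array(a,float)/4+[200,150]-.375
def tri(a,b):
    Ms=[np.c_[d['R'],d['t']] for d in(t,s)]
    X=cv2.triangulatePoints(Ms[0],Ms[1],slopes(t,[a]).T,slopes(s,[b]).T); return (X[:3]/X[3]).ravel()
print('pad mid',tri(T((224,190)),S((370,58))))
print('ram rim',tri(T((263,495)),S((262,383))), 'nozzle',tri(T((396,183)),S((500,203))))
c=on_plane(t,np.array([T(q) for q in((163,353),(355,303),(122,167),(443,132),(470,250))]),.01); print('FL FR BL wingB wingF',c.round(4))
e=c[1]-c[0]; print('len front',np.hypot(*e[:2]),'side',np.hypot(*(c[2]-c[0])[:2]),'yaw from front',np.arctan2(e[0],-e[1]), 'side yaw',np.arctan2((c[2]-c[0])[1],(c[2]-c[0])[0]))
print('centre FL-BL-FR',(c[1]+c[2])/2)
# red/lid circle centre from top by lid outline & pad dark mask
hsv=cv2.cvtColor(t['color'],cv2.COLOR_RGB2HSV)
for n,m,z in(('pad',(hsv[...,2]<70),.205),('tub red',(hsv[...,1]>150)&((hsv[...,0]<8)|(hsv[...,0]>172)),.126)):
    m=m.astype(np.uint8); m[:,:240]=0;m[:,275:]=0 if n=='pad' else m[:,275:];m[:,290:]=0;m[:150]=0;m[195:]=0
    ctr=max(cv2.findContours(m,cv2.RETR_EXTERNAL,cv2.CHAIN_APPROX_NONE)[0],key=cv2.contourArea)
    Q=on_plane(t,ctr.reshape(-1,2),z); (x,y),r=cv2.minEnclosingCircle(Q[:,:2].astype(np.float32)); print(n,x,y,r)
print('cup', on_plane(t,[T((392,205))],.048))
E
python3 p.py
```

```text
pad mid [ 0.63528674 -0.01895735  0.20008052]
ram rim [ 0.47923088 -0.03724449  0.03232086] nozzle [ 0.65493676 -0.11310627  0.10737506]
FL FR BL wingB wingF [[ 0.5647  0.026   0.01  ]
 [ 0.5961 -0.0904  0.01  ]
 [ 0.6787  0.0526  0.01  ]
 [ 0.7015 -0.1435  0.01  ]
 [ 0.629  -0.1602  0.01  ]]
len front 0.12056267721192737 side 0.11708870148649439 yaw from front 0.26311410127238116 side yaw 0.22906846576789572
centre FL-BL-FR [ 0.63738674 -0.01891676  0.01      ]
pad 0.6346506476402283 -0.022493652999401093 0.01959560625255108
tub red 0.6311880946159363 -0.01927773468196392 0.04307730495929718
cup [[ 0.65049386 -0.11139347  0.048     ]]
```

Station: origin ≈ (0.636,-0.019), yaw ≈ +0.24. The nozzle checks out at 1.5 rad. At spout angle 0 the ramekin should stand at ≈ (0.544,-0.042). I hover over the ramekin, aligned with the station.

Request:
jog_arm --pt "-0.04 -0.046 0.003 0" --pt "-0.08 -0.092 0.006 0" --pt "-0.12 -0.14 0.01 0" --pt "-0.16 -0.186 0.015 0" --pt "-0.2 -0.233 0.02 -0.05" --pt "-0.24 -0.28 0.025 -0.1" --pt "-0.28 -0.326 0.03 -0.16" --pt "-0.32 -0.373 0.035 -0.22" --pt "-0.36 -0.42 0.04 -0.28" --pt "-0.4 -0.466 0.04 -0.34" --pt "-0.44 -0.513 0.04 -0.4" --pt "-0.474 -0.552 0.04 -0.47" --pt "-0.474 -0.552 0.04 -0.47" --pt "-0.474 -0.552 0.04 -0.47" --pt "-0.474 -0.552 0.04 -0.47"

```text
clock: 2.17
position: [0.4778, -0.0335, 0.1977]
ee_rot: [0.385, -3.118, -0.001]
force: [-0.6, 0.3, 0.3]
width: 0.998
gripper_force: 0.0
```

```bash
cat >> h.py <<'E'
def R(): return cv2.Rodrigues(np.array(arm.observe()['ee_rot'],float))[0]
def shift(target):
    o=arm.observe(); return (R().T@(np.array(target)-o['position'])).round(4)
E
python3 - <<'E'
from h import *
o=arm.observe(); print(o['clock'],o['position'],o['joints'],o['force']); print(R().round(3))
w=cam('wrist'); save('w1.png',w['color']); print(-w['R'].T@w['t'])
E
```

```text
2.175 [ 0.47779709 -0.03351475  0.19766164] [-0.36899123  0.2434315   0.40043727  1.99614091 -0.11880913  0.92442847
  1.90941571] [-0.60095044  0.33945085  0.3260796 ]
[[-0.97  -0.244 -0.   ]
 [-0.244  0.97   0.001]
 [ 0.     0.001 -1.   ]]
[ 0.4060095  -0.05023702  0.34451613]
```

View pics/w1.png

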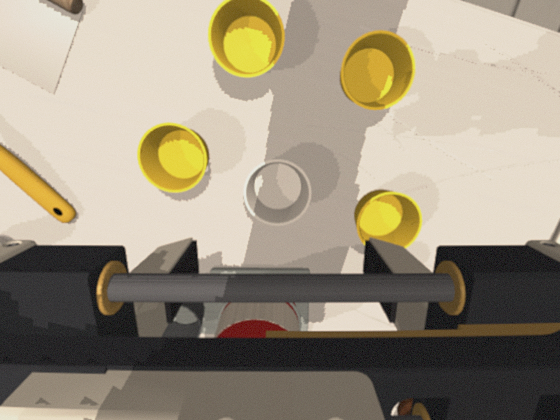

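The wrist view shows the white ramekin's rim centred at (278,192) and the foot's front edge at about row 268, between the fingers.

```bash
python3 - <<'E'
from h import *
w=cam('wrist')
# depth-based rim check
c=on_plane(w,[(278,192)],.038)[0]; print('rim ray',c)
v,u=np.mgrid[150:235,235:325]; P=by_depth(w,np.c_[u.ravel(),v.ravel()])
k=(P[:,2]>.033)&(P[:,2]<.044)&(np.hypot(*(P[:,:2]-c[:2]).T)<.045); Q=P[k]
print(cv2.minEnclosingCircle(Q[:,:2].astype(np.float32)),Q[:,2].mean(),len(Q))
print('foot front corners',on_plane(w,[(205,269),(308,268)],.01))
t=cam('top'); print('wall edge x',on_plane(t,[(300,126),(300,118)],0), by_depth(t,[(300,112),(300,122),(300,118)]))
E
```

```text
rim ray [ 0.4760019  -0.03505067  0.038     ]
((0.47694680094718933, -0.035719119012355804), 0.03466149419546127) 0.03694015840402281 808
foot front corners [[ 0.59460954 -0.09512104  0.01      ]
 [ 0.56340797  0.02320217  0.01      ]]
wall edge x [[ 0.79729338 -0.11843719  0.        ]
 [ 0.82262594 -0.11834608  0.        ]] [[ 0.81752717 -0.11530627  0.08509707]
 [ 0.80077972 -0.11716185  0.03509053]
 [ 0.80967747 -0.1166697   0.04789848]]
```

Request:
jog_arm --pt "0.0015 -0.002 0.04 0" --pt "0.0015 -0.002 0.08 0" --pt "0.0015 -0.002 0.12 0" --pt "0.0015 -0.002 0.15 0" --pt "0.0015 -0.002 0.168 0" --pt "0.0015 -0.002 0.168 0" --pt "0.0015 -0.002 0.168 0" --hand 0.0918 --newtons 5

```text
clock: 3.2
position: [0.4777, -0.037, 0.0304]
ee_rot: [-0.383, 3.117, 0.0]
force: [0.1, -0.3, 0.6]
width: 1.0
gripper_force: 0.0
```

Request:
jog_arm --pt "0 0 0 0" --pt "0 0 0 0" --pt "0 0 0 0" --pt "0 0 0 0" --pt "0 0 0 0" --pt "0 0 0 0" --hand 0.06 --newtons 5

```text
clock: 3.95
position: [0.4776, -0.0372, 0.03]
ee_rot: [-0.383, 3.118, 0.0]
force: [-0.7, 0.4, 5.8]
width: 0.739
gripper_force: 5.0
```

Request:
jog_arm --pt "-0.005 -0.002 0 0" --pt "-0.012 -0.004 0 0" --pt "-0.02 -0.007 0 0" --pt "-0.028 -0.01 0 0" --pt "-0.036 -0.013 0 0" --pt "-0.044 -0.016 0 0" --pt "-0.052 -0.019 0 0" --pt "-0.058 -0.021 0 0" --pt "-0.063 -0.022 0 0" --pt "-0.063 -0.022 0 0" --pt "-0.063 -0.022 0 0"

```text
clock: 5.32
position: [0.544, -0.0434, 0.0297]
ee_rot: [-0.382, 3.118, -0.0]
force: [0.3, -0.1, -0.5]
width: 0.739
gripper_force: 5.0
```

Request:
jog_arm --pt "0 0 0 0" --pt "0 0 0 0" --pt "0 0 0 0" --pt "0 0 0 0" --hand 0.0918

```text
clock: 5.82
position: [0.5437, -0.0434, 0.0297]
ee_rot: [0.383, -3.118, -0.0]
force: [-0.2, 0.3, 0.3]
width: 0.999
gripper_force: 0.0
```

Request:
jog_arm --pt "0 0 -0.03 0" --pt "0 0 -0.08 0" --pt "0.03 0 -0.14 0" --pt "0.03 0 -0.2 0" --pt "0.03 0 -0.26 0" --pt "0.03 0 -0.26 0" --pt "0.03 0 -0.26 0"

```text
clock: 6.7
position: [0.5143, -0.0505, 0.2895]
ee_rot: [-0.383, 3.118, 0.001]
force: [0.4, 0.2, 0.1]
width: 1.0
gripper_force: 0.0
```

```bash
python3 - <<'E'
from h import *
w=cam('wrist'); t=cam('top'); s=cam('scene')
save('m1.png',np.vstack([np.hstack([w['color'],s['color']])])[:, :]) 
o=arm.observe(); print(o['clock'],o['position'],o['joints'])
im=np.hstack([cv2.resize(w['color'],(400,300)),cv2.resize(s['color'][140:290,190:390],(400,300))]); save('m1.png',im)
v,u=np.mgrid[0:420,0:560]
for n,d in(('w',w),('t',t),('s',s)):
    P=by_depth(d,np.c_[u.ravel(),v.ravel()]); k=(P[:,2]>.033)&(P[:,2]<.044)&(np.hypot(P[:,0]-.544,P[:,1]+.043)<.045); Q=P[k]
    if len(Q)>5: print(n,cv2.minEnclosingCircle(Q[:,:2].astype(np.float32)),Q[:,2].mean(),len(Q))
E
```

```text
6.85 [ 0.5138048  -0.05058252  0.288239  ] [-0.35990999  0.21853369  0.43672834  1.78362376 -0.09951535  1.1640476
  1.92234635]
w ((0.542589008808136, -0.04232803359627724), 0.0346173420548439) 0.03686060068510829 477
s ((0.5439233183860779, -0.0424112044274807), 0.03637930005788803) 0.03647664839522784 111
```

View pics/m1.png

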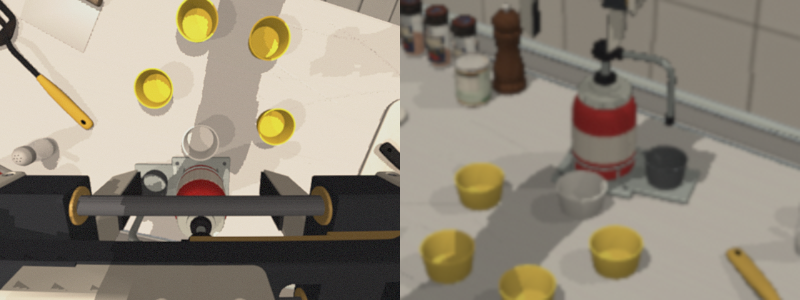

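The ramekin stands upright at (0.543,-0.042), against a target of (0.544,-0.043). Next I measure the spout tube.

```bash
python3 - <<'E'
from h import *
s=cam('scene'); v,u=np.mgrid[0:420,0:560]
P=by_depth(s,np.c_[u.ravel(),v.ravel()])
k=(np.hypot(P[:,0]-.636,P[:,1]+.019)<.085)&(np.hypot(P[:,0]-.636,P[:,1]+.019)>.027)&(P[:,2]>.185)&(P[:,2]<.215)
Q=P[k]; d=Q[:,:2]-[.636,-.019]; print(len(Q),Q[:,2].mean(),'dir',np.arctan2(d[:,1],d[:,0]).mean()%(2*np.pi), Q.mean(0))
k=(np.hypot(P[:,0]-.636,P[:,1]+.019)<.021)&(P[:,2]>.19)&(P[:,2]<.23);print('pad',P[k].mean(0),P[k][:,2].max())
for r in(.06,):
    a=np.pi+.25+1.5; print(shift([.636+r*np.cos(a),-.019+r*np.sin(a),.289]))
print(R().round(3))
E
```

```text
92 0.1995752803160871 dir 4.912545141589902 [ 0.64735064 -0.07434136  0.19957528]
pad [ 0.62853068 -0.0216345   0.20177885] 0.21157663373661295
[-0.1222 -0.0587 -0.001 ]
[[-0.97  -0.242 -0.003]
 [-0.242  0.97  -0.   ]
 [ 0.003  0.    -1.   ]]
```

Request:
jog_arm --pt "-0.013 -0.006 0 0.16" --pt "-0.026 -0.012 0 0.33" --pt "-0.04 -0.019 0 0.5" --pt "-0.053 -0.025 0 0.67" --pt "-0.067 -0.032 0 0.84" --pt "-0.08 -0.038 0 1.0" --pt "-0.093 -0.045 0 1.16" --pt "-0.107 -0.051 0 1.32" --pt "-0.118 -0.056 0 1.48" --pt "-0.123 -0.059 0 1.615" --pt "-0.123 -0.059 0 1.615" --pt "-0.123 -0.059 0 1.615" --hand 0.06

```text
clock: 8.4
position: [0.6479, -0.0782, 0.2891]
ee_rot: [-1.985, -2.434, 0.001]
force: [0.1, 0.1, 0.1]
width: 0.653
gripper_force: 0.0
```

```bash
python3 - <<'E'
from h import *
o=arm.observe(); print(o['position'],o['joints'],o['width']); print(R().round(3)); print(shift([.6479,-.0778,.191]))
w=cam('wrist'); s=cam('scene'); im=np.hstack([cv2.resize(w['color'],(400,300)),cv2.resize(s['color'][100:250,190:390],(400,300))]); save('m2.png',im)
E
```

```text
[ 0.64787137 -0.07815403  0.28909879] [-0.43790486  0.52210863  0.77345144  1.465203   -0.3689585   1.30520093
  0.56876028] 0.6533561868842732
[[-0.201  0.98  -0.001]
 [ 0.98   0.201 -0.   ]
 [ 0.    -0.001 -1.   ]]
[0.0003 0.0002 0.0981]
```

View pics/m2.png

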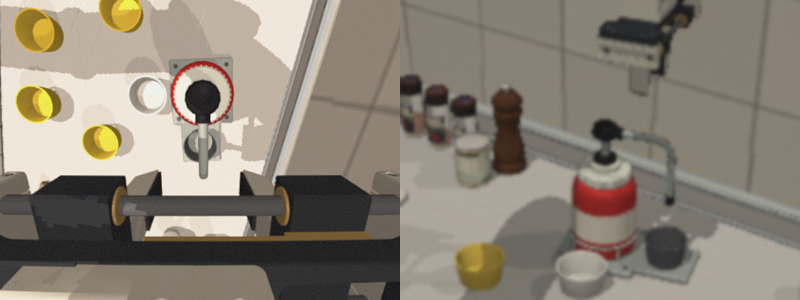

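The spout tube at (204,150) lies centred between the fingers and parallel to them, so I descend and grip lightly.

Request:
jog_arm --pt "0 0 0.03 0" --pt "0 0 0.06 0" --pt "0 0 0.085 0" --pt "0 0 0.098 0" --pt "0 0 0.098 0" --pt "0 0 0.098 0"

```text
clock: 9.25
position: [0.6488, -0.0785, 0.1928]
ee_rot: [1.988, 2.431, 0.001]
force: [-0.3, 0.0, 1.3]
width: 0.653
gripper_force: 0.0
```

Request:
jog_arm --pt "0 0 0 0" --pt "0 0 0 0" --pt "0 0 0 0" --pt "0 0 0 0" --pt "0 0 0 0" --pt "0 0 0 0" --pt "0 0 0 0" --pt "0 0 0 0" --hand 0.0 --newtons 3

```text
clock: 10.25
position: [0.6484, -0.0783, 0.1918]
ee_rot: [1.989, 2.432, 0.0]
force: [0.3, -0.5, 0.1]
width: 0.118
gripper_force: 3.0
```

```bash
python3 - <<'E'
from h import *
o=arm.observe(); p=o['position']; M=R(); print(p,o['width']*.0918,o['force'])
A=np.array([.636,-.019]); d=p[:2]-A; r=np.hypot(*d); a0=np.arctan2(d[1],d[0])%(2*np.pi); a1=np.arctan2(-.0424+.019,.543-.636)%(2*np.pi)
print(r,a0,a1); 
for a in np.linspace(a0,a1,18)[1:]:
    t=M[:2,:2].T@(A+r*np.array([np.cos(a),np.sin(a)])-p[:2]); print([round(t[0],3),round(t[1],3),0,round(a0-a,2)],end=', ')
E
```

```text
[ 0.64841468 -0.07825146  0.19179757] 0.010858769620666361 [ 0.28796474 -0.48489269  0.05072941]
0.060538084549339635 4.918926557701861 3.388088766234789
[np.float64(0.0), np.float64(-0.005), 0, np.float64(0.09)], [np.float64(0.001), np.float64(-0.011), 0, np.float64(0.18)], [np.float64(0.002), np.float64(-0.016), 0, np.float64(0.27)], [np.float64(0.004), np.float64(-0.021), 0, np.float64(0.36)], [np.float64(0.006), np.float64(-0.026), 0, np.float64(0.45)], [np.float64(0.008), np.float64(-0.031), 0, np.float64(0.54)], [np.float64(0.011), np.float64(-0.036), 0, np.float64(0.63)], [np.float64(0.015), np.float64(-0.04), 0, np.float64(0.72)], [np.float64(0.019), np.float64(-0.044), 0, np.float64(0.81)], [np.float64(0.023), np.float64(-0.048), 0, np.float64(0.9)], [np.float64(0.027), np.float64(-0.051), 0, np.float64(0.99)], [np.float64(0.032), np.float64(-0.054), 0, np.float64(1.08)], [np.float64(0.037), np.float64(-0.056), 0, np.float64(1.17)], [np.float64(0.042), np.float64(-0.058), 0, np.float64(1.26)], [np.float64(0.047), np.float64(-0.059), 0, np.float64(1.35)], [np.float64(0.052), np.float64(-0.06), 0, np.float64(1.44)], [np.float64(0.058), np.float64(-0.061), 0, np.float64(1.53)],
```

Gripped at 10.9 mm, which matches the 11 mm tube. I swing it along the arc.

Request:
jog_arm --pt "0.0 -0.005 0 0.09" --pt "0.001 -0.011 0 0.18" --pt "0.002 -0.016 0 0.27" --pt "0.004 -0.021 0 0.36" --pt "0.006 -0.026 0 0.45" --pt "0.008 -0.031 0 0.54" --pt "0.011 -0.036 0 0.63" --pt "0.015 -0.04 0 0.72" --pt "0.019 -0.044 0 0.81" --pt "0.023 -0.048 0 0.9" --pt "0.027 -0.051 0 0.99" --pt "0.032 -0.054 0 1.08" --pt "0.037 -0.056 0 1.17" --pt "0.042 -0.058 0 1.26" --pt "0.047 -0.059 0 1.35" --pt "0.052 -0.06 0 1.44" --pt "0.058 -0.061 0 1.53" --pt "0.058 -0.061 0 1.53" --pt "0.058 -0.061 0 1.53" --pt "0.058 -0.061 0 1.53"

```text
clock: 12.75
position: [0.5773, -0.0335, 0.1919]
ee_rot: [-3.118, -0.379, -0.001]
force: [4.7, 1.7, 0.7]
width: 0.117
gripper_force: 3.0
```

Request:
jog_arm --pt "0 0 0 0" --pt "0 0 0 0" --pt "0 0 0 0" --pt "0 0 0 0" --pt "0 0 0 0" --hand 0.05

```text
clock: 13.38
position: [0.5769, -0.0335, 0.1917]
ee_rot: [-3.119, -0.377, 0.0]
force: [-0.2, -0.2, -0.1]
width: 0.542
gripper_force: 0.0
```

Request:
jog_arm --pt "0 0 -0.03 0" --pt "0 0 -0.07 0" --pt "0 0 -0.1 0" --pt "0 0 -0.1 0" --pt "0 0 -0.1 0"

```text
clock: 14.0
position: [0.5767, -0.0331, 0.291]
ee_rot: [-3.118, -0.378, 0.001]
force: [-0.4, 0.5, -0.0]
width: 0.548
gripper_force: 0.0
```

```bash
python3 - <<'E'
from h import *
o=arm.observe(); print(o['clock'],o['position'],o['joints'],o['force']); print(R().round(3))
w=cam('wrist'); s=cam('scene'); im=np.hstack([cv2.resize(w['color'],(400,300)),cv2.resize(s['color'][130:280,190:390],(400,300))]); save('m3.png',im)
v,u=np.mgrid[0:420,0:560]
P=by_depth(s,np.c_[u.ravel(),v.ravel()]); h=np.hypot(P[:,0]-.543,P[:,1]+.0424)
for lo,hi in((.102,.125),(.125,.17)):
    Q=P[(h<.05)&(P[:,2]>lo)&(P[:,2]<hi)]; print('drop tube',lo,len(Q),Q.mean(0))
Q=P[(h<.045)&(P[:,2]>.033)&(P[:,2]<.044)]; print('ram',cv2.minEnclosingCircle(Q[:,:2].astype(np.float32)))
print(shift([.636,-.0195,.25]))
E
```

```text
14.0 [ 0.57667914 -0.03312237  0.29102377] [-0.82465847  0.54953248  1.25635046  1.67154183 -0.53817956  1.32261199
 -0.80188841] [-0.4421639   0.50296886 -0.02060121]
[[ 0.971  0.239 -0.001]
 [ 0.239 -0.971  0.001]
 [-0.001 -0.001 -1.   ]]
drop tube 0.102 43 [ 0.54695721 -0.04106292  0.11278559]
drop tube 0.125 59 [ 0.54274283 -0.0417243   0.14741048]
ram ((0.5451377630233765, -0.041789114475250244), 0.03834721818566322)
[0.0611 0.001  0.0405]
```

View pics/m3.png

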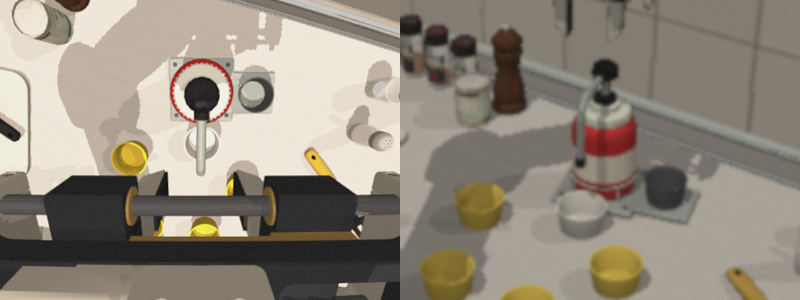

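The nozzle's drop tube (0.545,-0.042) is over the ramekin (0.543,-0.042), and the pad is at (202,97) in the wrist half. I go over the pad with closed fingers, spinning back to relieve joint 3.

Request:
jog_arm --pt "0.01 0 0 -0.15" --pt "0.02 0 0 -0.3" --pt "0.03 0 0 -0.45" --pt "0.04 0 0.01 -0.6" --pt "0.05 0.001 0.02 -0.75" --pt "0.06 0.001 0.03 -0.8" --pt "0.061 0.001 0.04 -0.8" --pt "0.061 0.001 0.04 -0.8" --pt "0.061 0.001 0.04 -0.8" --hand 0.0 --newtons 20

```text
clock: 15.22
position: [0.6362, -0.0201, 0.2518]
ee_rot: [2.727, 1.56, -0.0]
force: [0.3, -0.2, -0.1]
width: 0.005
gripper_force: 0.0
```

```bash
python3 - <<'E'
from h import *
o=arm.observe(); print(o['clock'],o['position'],o['joints'],o['width']); print(R().round(3))
w=cam('wrist')
hsv=cv2.cvtColor(w['color'],cv2.COLOR_RGB2HSV)
p=proj(w,[[.636,-.0195,.208]])[0]; print(p)
t=cam('top'); s=cam('scene'); v,u=np.mgrid[0:420,0:560]
P=by_depth(w,np.c_[u.ravel(),v.ravel()]); k=(np.hypot(P[:,0]-.636,P[:,1]+.0195)<.03)&(P[:,2]>.203)&(P[:,2]<.215)
print(k.sum(), k.any() and (P[k].mean(0),cv2.minEnclosingCircle(P[k][:,:2].astype(np.float32))))
E
```

```text
15.225 [ 0.63616265 -0.02008911  0.25182496] [-0.63693248  0.5756376   0.95156463  1.57313318 -0.48629499  1.24735667
 -0.13508406] 0.004674834573953828
[[ 0.507  0.862 -0.   ]
 [ 0.862 -0.507 -0.   ]
 [-0.    -0.    -1.   ]]
[282.04693183 234.50904895]
1597 (array([ 0.63964686, -0.01308653,  0.20769887]), ((0.6347977519035339, -0.01805947721004486), 0.020255180075764656))
```

Request:
jog_arm --pt "0 0 0.015 0" --pt "0 0 0.027 0" --pt "0 0 0.034 0" --pt "0 0 0.04 0" --pt "0 0 0.046 0" --pt "0 0 0.051 0" --pt "0 0 0.056 0" --pt "0 0 0.056 0" --pt "0 0 0.056 0"

```text
clock: 16.5
position: [0.6364, -0.0198, 0.1964]
ee_rot: [-2.725, -1.562, -0.001]
force: [-4.2, 1.1, 10.0]
width: 0.006
gripper_force: 5.1
```

Request:
jog_arm --pt "0 0 0.001 0" --pt "0 0 0.002 0" --pt "0 0 0.002 0" --pt "0 0 0.002 0"

```text
clock: 17.0
position: [0.6367, -0.0199, 0.1958]
ee_rot: [-2.725, -1.562, -0.003]
force: [-8.5, 2.7, 21.5]
width: 0.004
gripper_force: 10.7
```

The force jumped to 21 N at the bottom stop, so the pump is fully pressed. I raise it now.

Request:
jog_arm --pt "0 0 -0.005 0" --pt "0 0 -0.011 0" --pt "0 0 -0.017 0" --pt "0 0 -0.023 0" --pt "0 0 -0.03 0" --pt "0 0 -0.05 0" --pt "0 0 -0.09 0" --pt "0 0 -0.12 0" --pt "0 0 -0.12 0" --pt "0 0 -0.12 0" --pt "0 0 -0.12 0" --pt "0 0 -0.12 0"

```text
clock: 18.5
position: [0.6362, -0.0198, 0.3129]
ee_rot: [-2.725, -1.562, 0.002]
force: [0.7, -1.0, 0.0]
width: 0.009
gripper_force: 0.0
```

```bash
python3 - <<'E'
from h import *
o=arm.observe(); print(o['clock'],o['position'],o['force'])
w=cam('wrist'); s=cam('scene'); im=np.hstack([cv2.resize(w['color'],(400,300)),cv2.resize(s['color'][130:280,190:390],(400,300))]); save('m4.png',im)
v,u=np.mgrid[0:420,0:560]
P=by_depth(s,np.c_[u.ravel(),v.ravel()]); h=np.hypot(P[:,0]-.543,P[:,1]+.0424)
Q=P[(h<.05)&(P[:,2]>.1)&(P[:,2]<.17)]; print('drop tube',len(Q),Q.mean(0),Q[:,2].min())
Q=P[(h<.045)&(P[:,2]>.033)&(P[:,2]<.044)]; print('ram',cv2.minEnclosingCircle(Q[:,:2].astype(np.float32)))
k=(np.hypot(P[:,0]-.636,P[:,1]+.019)<.021)&(P[:,2]>.17)&(P[:,2]<.23);print('pad',P[k][:,2].max())
E
```

```text
18.5 [ 0.63615915 -0.01978204  0.31293057] [ 0.70333358 -1.01683166  0.01980361]
drop tube 100 [ 0.54311197 -0.04140144  0.13312103] 0.10279077458302643
ram ((0.5467460751533508, -0.04422861337661743), 0.037573810666799545)
pad 0.2128413514565983
```

View pics/m4.png

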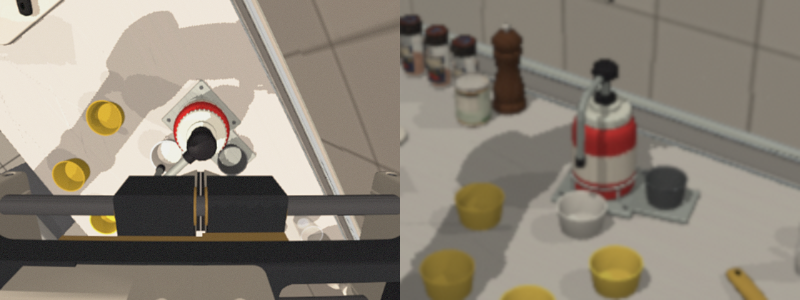

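The pump is up again (pad about 0.21 m), the nozzle is over the ramekin, and the robot is clear.

```bash
python3 -c "
from cell import arm
print(arm.sign_off())"
```

```text
the job is handed in; nothing more can be done
None
```

The dip is portioned and the job handed in, with no verdict returned: I slid the white ramekin up to the pump, swung the spout over its middle, pressed the pad to the stop and let it rise fully, and the arm touched none of the other things, finishing at about 18.5 s.

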